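Prop the bean bin's lid and hang its scoop tray

ROBOT

A 7-joint arm with a two-finger parallel gripper is mounted at the origin on a cart in front of the work surface, level with it; the furniture and walls round the work are solid. World frame = base frame: x ahead of the robot, y to its left, z up, the work surface at z = 0. Lengths are in m, angles in rad, forces in N, time in s.
With the tool pointing down it reaches from about 0.4 to 0.875 m from the base axis. Payload 19.3 kg.
Tool frame: the origin (TCP) lies on the centre line of the jaws, within the pads' length; the fingertips stand 11 mm ahead of it and the grasp point (between the pads) lies 8 mm behind it; z points along the fingers, y is the line along which they close (so a half turn about z gives the same grasp; the last joint's range is limited). The gripper opens to 85 mm and grips with 20 to 120 N. Pads are 22 mm wide; open, the fingers measure 114 mm over their backs; the gripper's body (76 mm by 85 mm) begins 54 mm behind the grasp point. The pads swing forward as they close: fully open they stand 13 mm farther back than shut.
Start: joints at [-1.278, 0.521, -0.036, 1.599, 0.021, 1.021, -0.113], TCP at [0.222, 0.584, 0.242] pointing down, gripper open.
Joint ranges: [-2.91, 2.91], [-0.3, 2.13], [-1.5, 1.42], [0.17, 2.43], [-1.26, 4.41], [0.16, 1.93], [-2.52, 2.52]. Speed limits (rad/s): [1.89, 1.89, 2.39, 2.39, 3.01, 3.01, 3.01].

INTERFACE

Orientations are given as a unit quaternion [w, x, y, z].
In Python, from plant import env, camera, spot_in, pinpoint gives the robot as it stands.
- The arm moves only by the tool step_arm, never from a script. Its argument "moves" is a list of rows, each an object of numbers: "dx", "dy", "dz": the shift along the tool's x, y, z in mm; "rx", "ry", "rz": the turn, a rotation vector about the tool's x, y, z in rad; "fingers": the opening in per cent of the stroke, from 0 (shut) to 100 (fully open). A call has 1 to 12 rows; each row shifts and turns the commanded pose from where the row before left it, along the tool's axes as they then stand; what a row does not reach is not made up. A row lasts 1/8 s, in which the tool goes at most 62.5 mm and 10.7 degrees, less where a joint would pass 70% of its speed; a pose out of reach is approached as far as the arm can. A call is refused whole if a number of a shift passes 62.5 or a number of a turn 0.188, either way. A call with a gripper value outside its range is refused whole. The fingers move at their own pace and stop on an object; the grip force is fixed at half the most. Time passes only in rows, so rows that do not move let the fingers close. It gives the time, the measured TCP pose, the force, the opening and the grip force at its end, in the units of the state.
- env.get_state(): the state, without advancing time (a new reading comes with each control period).
- camera(name): name is "scene" or "top" or "wrist"; returns a dict with "image" (400x640x3 uint8, red, green, blue), "fov_y" (degrees; the focal length in pixels is half the picture's height over the tangent of half this angle, whatever the lens; pixels are square), "cx", "cy" (the principal point, pixels), "D" ([k1, k2, p1, p2, k3] as OpenCV has them; the pictures are not rectified), "R" (3x3) and "t" (3): a world point X has camera coordinates R X + t. Camera axes: x right, y down, z forward; pixel columns grow to the right and rows downward; lengths in m; the calibration is good to about 2 mm. A picture is of the moment at which its call begins. There is no depth.
- env.sign_off(): hands the job in; it is judged then, once.
Trained networks look in the newest picture that a camera, given by its name, has taken for a name from the list of things; names that differ only in an ending like _2 or _b are one class to them, and where a whole thing is asked for, a point or a joint stands for the part that bears it (a point fixed in the world has none). Each returns a list of dicts, best first, with "conf" (0 to 1); they miss things now and then, are a little off and sometimes report something else, mostly with a low value. They report only what shows in the picture. A call takes as long as a camera call.
- spot_in(camera, thing): "box" ([left, top, right, bottom] in pixels, round what is visible of it).
- pinpoint(camera, thing): "uv" ([column, row] in pixels: a listed point, or the origin of a listed thing).
The state is a dict: "clock": time; "joint_pos": joint angles; "qvel": joint speeds; "effort": joint torques, N m; "tcp_pos": TCP position; "tool_rot": TCP orientation; "contact_force": force on the tool from outside, world axes, zero at the start; "ft_torque": the same for the moment, N m; "finger_gap": finger opening in m; "grip_force": force on a finger pad.
Only numpy, scipy, OpenCV 4.12 (cv2) and the standard library are available. Lean on these libraries where they do the work, as an engineer would, in place of code of your own. Each camera call takes 0.05 s, during which the arm holds its last target. There are 200 camera calls.

TASK

Get the coffee-bean bin beside the coffee maker ready for use: lift its lid until the hanging stay drops into the notched catch inside the bin, and let the lid down so that it stands open on the stay. Then pick up the metal tray by its tab, with the scoop lying in it, and hang it inside the front of the bin, both holes of its flange over the two pins and the flange down on the ledge, the scoop still in the tray.

Things in the scene. Friction and masses are not known exactly. Their poses are not given: they have to be found in the camera images.
- bean_bin: Fixed open steel bin, 153 (x) x 180 (y) x 119 mm high, black lid. Origin on the worktop under it; at yaw 0 its front faces -x. Side and back walls 5 mm thick, 119 mm high, inner faces y = +-85, x = +71 mm. The front wall (inner face x = -55) is lower: it ends in a level ledge 85 mm up, x = -77 to -55 mm, between the side walls; two upright pins stand on it. Inner floor 7 mm up.
- lid (a joint): Lid angle, rad: 0 shut, grows as the front edge lifts, stop 1.85. Black plate 165 x 184 x 6 mm, 0.25 kg, hinged at the back, front lip 38 mm deep. Below about 1.58 it falls shut by its weight, beyond it leans back. Lifted past about 1.60 (1.65 to 1.75 is safe; wait a moment) it lets the stay drop into its notch; let down from there it rests on the stay at about 1.47.
- lid_pull (a point): Holding point on the lid's pull tab, which sticks out 38 mm in the lid's plane from the middle of its front edge: 30 mm wide across the bin (pinch these flat sides), 10 mm thick. The point is 26 mm in front of the lid's edge, 12 mm from the tab's end, mid-width and mid-thickness. Frame turns with the lid, at 0 as the bin's. Held by its sides, the tab can turn between the fingers.
- lid_hinge (a point): Middle of the lid's hinge axis (along the bin's y), at x = 78, y = 0, z = 121.5 mm in the bin's frame. The lid pull at lid angle q is, in the bin's frame, x = 78 - 187.5 cos q - 1.5 sin q, y = 0, z = 121.5 + 187.5 sin q - 1.5 cos q (mm). A wall cabinet hangs above: underside 0.475 m over the worktop, door handles from 0.59 m ahead of the robot's base; keep the hand leaning back from it.
- stay_foot (a point): Lowest point of the stay, a flat steel bar 103 mm long hung freely under the lid, 75 mm from the hinge, by the bin's left (+y) wall, with an 8 mm cross pin at its foot. It hangs plumb by its weight and needs no handling: as the lid lifts, the pin rides up the front of the catch plate and drops behind its lip.
- notch (a point): Floor of the notch in the dark steel catch plate fixed inside the bin's left wall near the back, 97 mm above the worktop; 13 mm wide, front lip 2.5 mm, back stop 20 mm high. The stay's foot stands here when the lid is propped.
- scoop_tray: Loose sheet-metal tray, 0.11 to 0.23 kg, 91 (x) x 142 (y) x 72 mm, right of the toaster. Origin: underside, centre of the floor. Other lips 16 mm high. Along x = -34 to -30 mm stands a plate 44 mm high; its middle goes on up as a tab. From its top a 4 mm flange, underside z = 40 mm, reaches to x = -57 mm. Hung, its origin is at x = -19, y = 0, z = 45 mm in the bin's frame, axes as the bin's.
- tray_tab (a point): Holding point on the tray's lifting tab: 4 mm thick along the tray's x (pinch it there), 38 mm wide, 28 mm high above the flange. The point is 6 mm below its top edge, 22 mm above the flange's top, x = -32, y = 0, z = 66 mm in the tray's frame, axes alike. Between tray and bin stands a toaster, 186 mm high, front 0.45 m ahead of the base; a tall pantry stands right of y = -0.48 m.
- hole_l (a point): Centre of the flange's left (+y) hole at its underside, 10 mm in diameter: x = -45.5, y = 50, z = 40 mm in the tray's frame.
- hole_r (a point): Centre of the flange's right (-y) hole at its underside, 10 mm in diameter: x = -45.5, y = -50, z = 40 mm in the tray's frame.
- pin_l (a point): Foot of the left (+y) pin on the ledge: x = -64.7, y = 50, z = 85 mm in the bin's frame. Upright steel pin, 6 mm in diameter, 16 mm high, top 5 mm tapered. Hidden by the lid while shut.
- pin_r (a point): Foot of the right (-y) pin on the ledge: x = -64.7, y = -50, z = 85 mm in the bin's frame. Upright steel pin, 6 mm in diameter, 16 mm high, top 5 mm tapered.
- scoop: Loose red measuring scoop, 128 x 49 x 26 mm, 0.03 kg, lying in the tray along its y, cup to +y. Origin: middle of its length, underside; x along it towards the cup.

How it is judged:
On the way, in this order (a step that is already met when the one before it is completed fails the run):
1. the lid stands open on the stay, its foot in the notch (value of joint lid between 1.4 and 1.54 rad and distance between stay_foot and notch below 0.008 m and velocity of joint lid between -0.1 and 0.1 rad/s), for 0.3 s.
2. the tray hangs with both holes over the pins, its flange on the ledge (distance between hole_l and pin_l below 0.007 m and distance between hole_r and pin_r below 0.007 m and angle between scoop_tray's own z axis and vertical below 0.15 rad), for 0.2 s.
At the end, for the whole second after the job is handed in: Lid at rest on the stay at 1.40 to 1.54 rad, stay foot within 8 mm of the notch point; each tray hole within 7 mm of its pin's foot, tray within 0.15 rad of level and at rest; scoop lying in the tray (origin within 20 mm in x, 30 mm in y, -5 to 20 mm in z of the tray's) (all of step 1 and all of step 2 and z of scoop in the frame of scoop_tray between -0.005 and 0.02 m and x of scoop in the frame of scoop_tray between -0.02 and 0.02 m and y of scoop in the frame of scoop_tray between -0.03 and 0.03 m and linear speed of scoop_tray below 0.02 m/s and angular speed of scoop_tray below 0.2 rad/s); the robot touches nothing.
It also fails if it takes over 64 s, if anything falls off the work surface, if the arm or the gripper's body presses on something with over 40 N, if the wrist force passes 120 N, or if a joint passes its speed limit or range.

## Working session

There is one attempt and no reset: what is moved stays moved. The work goes in short steps, Python scripts to look and compute and a tool call to move; the robot and the scene stay as the last step left them, time stands still between calls to the robot, and variables do not carry over. Pictures are saved under pics/ and viewed, at most 10 in all, crops included, and the job is handed in when it is done.

Besides the shell and the picture viewer there is one more tool, called after "Request:" as a command line: name --argument value ..., lists and objects as JSON in quotes. step_arm: Moves the arm, as the interface text tells. Its arguments: {"type":"object","properties":{"moves":{"type":"array"}},"required":["moves"]}

```bash
ls; mkdir -p pics; cat > h.py <<'E'
import numpy as np, cv2
from scipy.spatial.transform import Rotation as Ro
from plant import env, camera, spot_in, pinpoint
def K(c):
    f=200/np.tan(np.radians(c["fov_y"])/2); return np.array([[f,0,c["cx"]],[0,f,c["cy"]],[0,0,1.]])
def ray(c,uv):
    p=cv2.undistortPoints(np.array([[uv]],float),K(c),np.array(c["D"],float))[0,0]
    R=np.array(c["R"]);t=np.array(c["t"]); return -R.T@t, R.T@np.array([p[0],p[1],1])
def atz(c,uv,z):
    o,d=ray(c,uv); return o+d*(z-o[2])/d[2]
def proj(c,X):
    R=np.array(c["R"]);r,_=cv2.Rodrigues(R)
    return cv2.projectPoints(np.array(X,float).reshape(-1,1,3),r,np.array(c["t"],float),K(c),np.array(c["D"],float))[0][:,0]
def tri(L):
    A=np.zeros((3,3));b=np.zeros(3)
    for o,d in L:
        d=d/np.linalg.norm(d);P=np.eye(3)-np.outer(d,d);A+=P;b+=P@o
    X=np.linalg.solve(A,b); return X,[np.linalg.norm(np.cross(X-o,d/np.linalg.norm(d))) for o,d in L]
def save(c,n): cv2.imwrite("pics/"+n,c["image"][:,:,::-1])
E
python3 - <<'E'
from h import *
s=env.get_state(); print({k:np.round(v,3).tolist() for k,v in s.items()})
for n in("scene","top","wrist"):
    c=camera(n); save(c,n+"0.png")
    print(n,c["fov_y"],"pos",np.round(-np.array(c["R"]).T@c["t"],3))
    for k in "bean_bin lid_pull lid_hinge notch stay_foot scoop_tray tray_tab hole_l hole_r pin_l pin_r scoop".split():
        print(k,[(np.round(q["uv"],1).tolist(),round(q["conf"],2)) for q in pinpoint(n,k)[:2]])
cv2.imwrite("pics/both0.png",cv2.resize(np.vstack([cv2.imread("pics/scene0.png"),cv2.imread("pics/top0.png")]),(480,600)))
E
```

```text
pics
{'clock': 0.0, 'joint_pos': [-1.278, 0.522, -0.036, 1.6, 0.021, 1.021, -0.113], 'qvel': [-0.0, 0.001, 0.002, -0.0, 0.0, 0.0, 0.001], 'effort': [-0.001, -92.71, 1.979, -36.993, 0.018, 0.008, 0.0], 'tcp_pos': [0.222, 0.584, 0.242], 'tool_rot': [-0.0, 0.18, 0.984, -0.001], 'contact_force': [0.281, -0.066, 0.078], 'ft_torque': [0.003, -0.046, -0.017], 'grip_force': 0.0, 'finger_gap': 0.085}
scene 42.19056343562478 pos [-0.084 -0.605  1.034]
bean_bin [([271.2, 160.7], 0.67)]
lid_pull [([234.0, 156.8], 0.83), ([420.3, 262.7], 0.57)]
lid_hinge [([287.4, 111.8], 0.93)]
notch [([261.0, 111.7], 0.63)]
stay_foot [([261.6, 165.3], 0.45)]
scoop_tray [([419.4, 258.5], 0.74)]
tray_tab [([417.4, 257.5], 0.94), ([415.9, 260.7], 0.38)]
hole_l [([430.0, 272.9], 0.79), ([389.8, 259.3], 0.72)]
hole_r [([430.0, 272.9], 0.79), ([389.8, 259.3], 0.72)]
pin_l [([260.5, 163.1], 0.87), ([233.7, 146.0], 0.86)]
pin_r [([260.5, 163.1], 0.87), ([233.7, 146.0], 0.86)]
scoop [([416.0, 254.7], 0.7)]
top 45.06032273004264 pos [ 0.238 -0.119  1.391]
bean_bin [([247.5, 194.2], 0.8)]
lid_pull []
lid_hinge [([241.8, 159.3], 0.56)]
notch [([214.2, 165.1], 0.61)]
stay_foot [([241.9, 158.7], 0.55)]
scoop_tray [([409.7, 191.0], 0.74)]
tray_tab [([416.0, 194.0], 0.95)]
hole_l [([426.1, 199.6], 0.87), ([401.9, 207.0], 0.68)]
hole_r [([426.1, 199.6], 0.87), ([401.9, 207.0], 0.68)]
pin_l [([220.7, 211.1], 0.97), ([260.4, 206.5], 0.95)]
pin_r [([220.7, 211.1], 0.97), ([260.4, 206.5], 0.95)]
scoop [([409.0, 191.4], 0.84)]
wrist 63.48052734089216 pos [0.156 0.61  0.373]
bean_bin []
lid_pull []
lid_hinge []
notch []
stay_foot []
scoop_tray []
tray_tab []
hole_l []
hole_r []
pin_l []
pin_r []
scoop []
```

View pics/scene0.png

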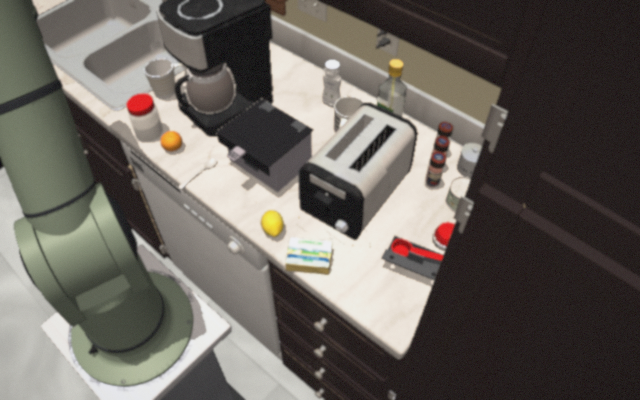

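View pics/top0.png

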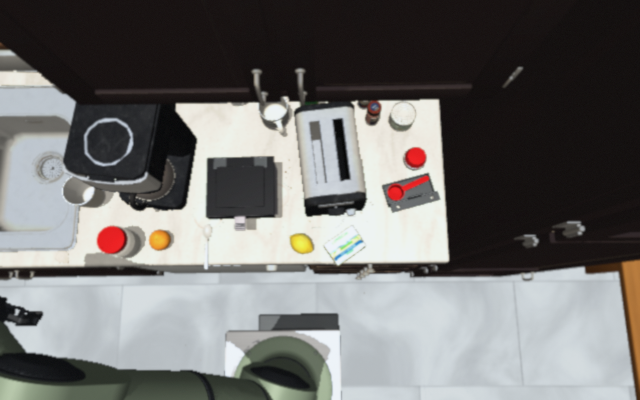

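```bash
python3 - <<'E'
from h import *
S=camera("scene");T=camera("top")
def pr(n,a,b): 
    X,e=tri([ray(S,a),ray(T,b)]); print(n,np.round(X*1000,1),np.round(np.array(e)*1000,1))
pr("hinge",(287.4,111.8),(241.8,159.3))
pr("pinR",(260.5,163.1),(260.4,206.5)); pr("pinL",(233.7,146),(220.7,211.1))
pr("tab",(417.4,257.5),(416,194)); pr("holeR",(430,272.9),(426.1,199.6)); pr("holeL",(389.8,259.3),(401.9,207))
for z in(.085,.1): print(z,[np.round(atz(T,u,z)*1000,1) for u in((260.4,206.5),(220.7,211.1))])
print("holes .04",[np.round(atz(T,u,.042)*1000,1) for u in((426.1,199.6),(401.9,207))],"tab",np.round(atz(T,(416,194),.066)*1000,1))
E
```

```text
hinge [612.  100.4 135.4] [3.6 3.6]
pinR [483.8  61.7  78.2] [6.5 6.5]
pinL [481.1 170.1  65.3] [1.4 1.4]
tab [ 524.8 -379.1   48.8] [0.7 0.7]
holeR [ 516.8 -415.5   28.9] [5.4 5.4]
holeL [ 485.6 -335.8   45.5] [4.4 4.4]
0.085 [array([487.9,  57.1,  85. ]), array([476.3, 166.6,  85. ])]
0.1 [array([485. ,  55.1, 100. ]), array([473.6, 163.4, 100. ])]
holes .04 [array([ 510.2, -408.7,   42. ]), array([ 489.7, -339.4,   42. ])] tab [ 521.7 -376.3   66. ]
```

```bash
python3 - <<'E'
from h import *
T=camera("top");S=camera("scene")
print("coffee",np.round(atz(T,(160,208),0)*1000),np.round(atz(T,(140,190),.3)*1000))
print("pull",np.round(atz(T,(240,225),.122)*1000), tri([ray(T,(240,225)),ray(S,(236,156))]))
a=cv2.resize(T["image"][145:240,190:290],None,fx=4,fy=4,interpolation=cv2.INTER_CUBIC)
b=cv2.resize(S["image"][90:195,210:320],None,fx=3.6,fy=3.6,interpolation=cv2.INTER_CUBIC)
h=max(a.shape[0],b.shape[0]); f=lambda m:np.vstack([m,np.zeros((h-m.shape[0],m.shape[1],3),np.uint8)])
cv2.imwrite("pics/crop1.png",cv2.convertScaleAbs(np.hstack([f(a),f(b)])[:,:,::-1],alpha=2.2,beta=10))
s=env.get_state(); print(s["clock"])
E
```

```text
coffee [503. 365.   0.] [489. 309. 300.]
pull [431. 106. 122.] (array([0.43530175, 0.10683513, 0.10871117]), [np.float64(0.0024123101870681114), np.float64(0.0024123101870680785)])
2.15
```

View pics/crop1.png

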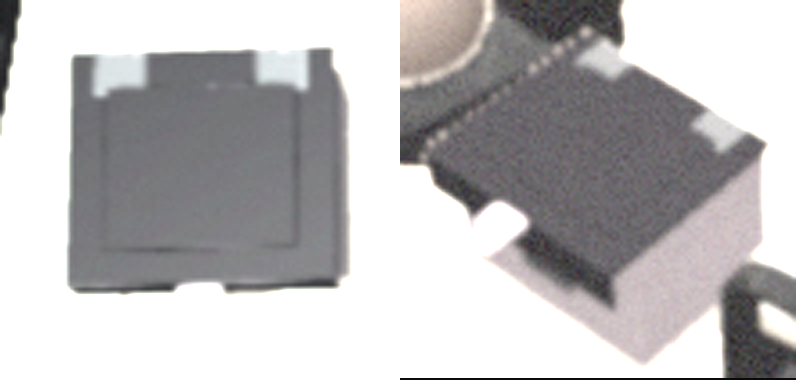

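```bash
python3 - <<'E'
from h import *
from scipy.optimize import least_squares
T=camera("top");S=camera("scene")
t=np.array([[208,159],[272.75,157.5],[274.2,215.2],[207.8,217]])
s=np.array([[262.8,98.3],[311.4,130.3],[268.9,166.9],[217.8,134.4]])
P=np.array([[81.5,92],[81.5,-92],[-83.5,-92],[-83.5,92]])/1000
def pts(p,Q,z): c,n=np.cos(p[2]),np.sin(p[2]);Q=np.atleast_2d(Q);return np.c_[p[0]+c*Q[:,0]-n*Q[:,1],p[1]+n*Q[:,0]+c*Q[:,1],np.full(len(Q),z)]
for z,w in((.123,(1,1)),(.123,(1,0)),(.123,(0,1))):
    r=least_squares(lambda p:np.r_[(proj(T,pts(p,P,z))-t).ravel()*w[0],(proj(S,pts(p,P,z))-s).ravel()*w[1]],[.54,.1,0])
    p=r.x; print(np.round(p,4),"pull",pts(p,[-.1095,0],.12).round(4),r.fun.round(1))
E
```

```text
[0.5369 0.1041 0.0191] pull [[0.4274 0.102  0.12  ]] [-0.  -0.6  2.3 -1.2  1.6  0.5 -0.8  0.8 -1.9  0.2  2.3 -0.8 -0.4  0.2
 -2.5 -2.4]
[0.5366 0.1061 0.0216] pull [[0.4271 0.1038 0.12  ]] [-0.9 -0.4  1.5 -1.2  0.9  0.5 -1.5  1.  -0.  -0.   0.  -0.  -0.  -0.
 -0.  -0. ]
[0.5364 0.1014 0.0161] pull [[0.4269 0.0997 0.12  ]] [ 0.  -0.   0.  -0.   0.   0.   0.   0.  -1.2  0.7  2.9 -0.1  0.1  0.9
 -1.9 -1.9]
```

Request:
step_arm --moves '[{"dx": -30, "dy": -50}, {"dx": -30, "dy": -50}, {"dx": -30, "dy": -50}, {"dx": -30, "dy": -50}, {"dx": -30, "dy": -50}, {"dx": -20, "dy": -50}, {"dx": -20, "dy": -50}, {"dx": -20, "dy": -50}]'

```text
$.moves[0]: bad value
```

Request:
step_arm --moves '[{"dx": -40, "dy": -41, "dz": 0, "rx": 0, "ry": 0, "rz": 0, "fingers": 100}, {"dx": -40, "dy": -41, "dz": 0, "rx": 0, "ry": 0, "rz": 0, "fingers": 100}, {"dx": -40, "dy": -41, "dz": 0, "rx": 0, "ry": 0, "rz": 0, "fingers": 100}, {"dx": -40, "dy": -41, "dz": 0, "rx": 0, "ry": 0, "rz": 0, "fingers": 100}]'

```text
clock: 2.75
tcp_pos: [0.3138, 0.3725, 0.2424]
tool_rot: [0.0, 0.18, 0.984, 0.0]
contact_force: [2.3, 0.6, 0.4]
finger_gap: 0.0856
grip_force: 0.0
```

Request:
step_arm --moves '[{"dx": -35, "dy": -45}, {"dx": -35, "dy": -45}, {"dx": -35, "dy": -45}, {"dx": -35, "dy": -45}, {"dx": -35, "dy": -45}, {"rz": -0.18}, {"rz": -0.18}]'

```text
$.moves[0]: bad value
```

Request:
step_arm --moves '[{"dx": -35, "dy": -45, "dz": 0, "rx": 0, "ry": 0, "rz": 0, "fingers": 100}, {"dx": -35, "dy": -45, "dz": 0, "rx": 0, "ry": 0, "rz": 0, "fingers": 100}, {"dx": -35, "dy": -45, "dz": 0, "rx": 0, "ry": 0, "rz": 0, "fingers": 100}, {"dx": -35, "dy": -45, "dz": 0, "rx": 0, "ry": 0, "rz": 0, "fingers": 100}, {"dx": -35, "dy": -45, "dz": 0, "rx": 0, "ry": 0, "rz": 0, "fingers": 100}, {"dx": 0, "dy": 0, "dz": 0, "rx": 0, "ry": 0, "rz": -0.18, "fingers": 100}, {"dx": 0, "dy": 0, "dz": 0, "rx": 0, "ry": 0, "rz": -0.18, "fingers": 100}]'

```text
clock: 3.62
tcp_pos: [0.3972, 0.1012, 0.2425]
tool_rot: [0.0, -0.001, 1.0, 0.0]
contact_force: [-0.0, 0.6, 0.5]
finger_gap: 0.0852
grip_force: 0.0
```

```bash
python3 - <<'E'
from h import *
c=camera("wrist");save(c,"w1.png")
s=env.get_state(); print(np.round(s["tcp_pos"],4),Ro.from_quat(np.roll(s["tool_rot"],-1)).as_matrix().round(3),s["joint_pos"])
for k in("lid_pull","lid_hinge","bean_bin"):
    q=pinpoint("wrist",k)[:2]; print(k,[(np.round(a["uv"],1),round(a["conf"],2),atz(c,a["uv"],.1245 if k=="lid_pull" else .1215).round(4)) for a in q])
print(spot_in("wrist","lid")[:1])
E
```

```text
[0.3971 0.1015 0.2425] [[-1.    -0.012  0.   ]
 [-0.012  1.     0.   ]
 [-0.     0.    -1.   ]] [-0.48662368  0.17687727  0.10423427  2.13319324 -0.02480604  0.83218261
  1.21563954]
lid_pull [(array([326.1, 233. ]), 0.74, array([0.4291, 0.1049, 0.1245]))]
lid_hinge []
bean_bin [(array([328.4, 275.9]), 0.9, array([0.4709, 0.1072, 0.1215]))]
[{'box': [223.5, 216.7, 429.0, 367.2], 'conf': 0.66}]
```

View pics/w1.png

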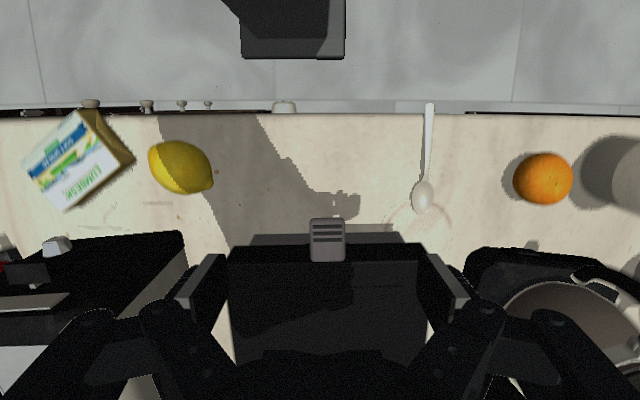

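```bash
python3 - <<'E'
from h import *
c=camera("wrist")
for u in((228,248),(423,243),(311,219),(344,219),(327,233)): print(u,(atz(c,u,.124)*1000).round(1))
E
```

```text
(228, 248) [442.3  22.2 124. ]
(423, 243) [438.9 187.  124. ]
(311, 219) [416.6  92.9 124. ]
(344, 219) [416.8 120.  124. ]
(327, 233) [429.1 106.  124. ]
```

Request:
step_arm --moves '[{"dx": -30, "dy": 4, "dz": 30, "rx": 0, "ry": 0, "rz": 0, "fingers": 100}, {"dx": 0, "dy": 0, "dz": 40, "rx": 0, "ry": 0, "rz": 0, "fingers": 100}, {"dx": 0, "dy": 0, "dz": 40, "rx": 0, "ry": 0, "rz": 0, "fingers": 100}, {"dx": 0, "dy": 0, "dz": 20, "rx": 0, "ry": 0, "rz": 0, "fingers": 100}, {"dx": 0, "dy": 0, "dz": 0, "rx": 0, "ry": 0, "rz": 0, "fingers": 0}, {"dx": 0, "dy": 0, "dz": 0, "rx": 0, "ry": 0, "rz": 0, "fingers": 0}, {"dx": 0, "dy": 0, "dz": 0, "rx": 0, "ry": 0, "rz": 0, "fingers": 0}, {"dx": 0, "dy": 0, "dz": 0, "rx": 0, "ry": 0, "rz": 0, "fingers": 0}]'

```text
clock: 4.92
tcp_pos: [0.4275, 0.1053, 0.1134]
tool_rot: [0.001, 0.002, 1.0, 0.0]
contact_force: [-2.1, -6.1, 13.9]
finger_gap: 0.0288
grip_force: 58.0
```

```bash
python3 - <<'E'
from h import *
s=env.get_state()
for k in("tcp_pos","tool_rot","contact_force","grip_force","finger_gap","clock","joint_pos"):print(k,np.round(s[k],4))
E
```

```text
tcp_pos [0.4275 0.1053 0.1134]
tool_rot [8.0e-04 1.6e-03 1.0e+00 0.0e+00]
contact_force [-2.052  -6.1054 13.8742]
grip_force 58.0292
finger_gap 0.0288
clock 4.925
joint_pos [-0.4422  0.4525  0.0831  2.1848 -0.074   0.5054  1.2649]
```

```bash
python3 - <<'E'
import numpy as np
r=188.;
def pose(q,phi):
    q0=q-.008  # 1.5mm below the radius line
    G=np.array([-r*np.cos(q0),r*np.sin(q0)]); z=np.array([np.sin(phi),-np.cos(phi)])
    return G+8*z,z,np.array([-np.cos(phi),-np.sin(phi)])
p,z,x=pose(0,0)
for i in range(1,18):
    q=.1*i;phi=.062*i
    n,z2,x2=pose(q,phi);d=n-p
    print(i,"q%.1f dx %.1f dy %.1f dz %.1f ry -.062"%(q,d@x,.02*d[0],d@z),n.round(0)); p,z,x=n,z2,x2
E
```

```text
1 q0.1 dx -1.3 dy 0.0 dz -18.8 ry -.062 [-187.    9.]
2 q0.2 dx -4.3 dy 0.1 dz -18.4 ry -.062 [-184.   28.]
3 q0.3 dx -7.2 dy 0.1 dz -17.6 ry -.062 [-179.   46.]
4 q0.4 dx -10.0 dy 0.1 dz -16.2 ry -.062 [-172.   64.]
5 q0.5 dx -12.5 dy 0.2 dz -14.5 ry -.062 [-163.   81.]
6 q0.6 dx -14.6 dy 0.2 dz -12.4 ry -.062 [-153.   97.]
7 q0.7 dx -16.4 dy 0.2 dz -9.9 ry -.062 [-141.  113.]
8 q0.8 dx -17.8 dy 0.3 dz -7.2 ry -.062 [-128.  127.]
9 q0.9 dx -18.8 dy 0.3 dz -4.4 ry -.062 [-114.  140.]
10 q1.0 dx -19.2 dy 0.3 dz -1.3 ry -.062 [-98. 151.]
11 q1.1 dx -19.2 dy 0.3 dz 1.7 ry -.062 [-82. 161.]
12 q1.2 dx -18.7 dy 0.3 dz 4.7 ry -.062 [-64. 169.]
13 q1.3 dx -17.7 dy 0.4 dz 7.6 ry -.062 [-46. 175.]
14 q1.4 dx -16.2 dy 0.4 dz 10.2 ry -.062 [-27. 180.]
15 q1.5 dx -14.4 dy 0.4 dz 12.6 ry -.062 [ -8. 183.]
16 q1.6 dx -12.2 dy 0.4 dz 14.7 ry -.062 [ 11. 184.]
17 q1.7 dx -9.6 dy 0.4 dz 16.4 ry -.062 [ 30. 183.]
```

Request:
step_arm --moves '[{"dx": -1.3, "dy": 0, "dz": -18.8, "rx": 0, "ry": -0.062, "rz": 0, "fingers": 0}, {"dx": -4.3, "dy": 0.1, "dz": -18.4, "rx": 0, "ry": -0.062, "rz": 0, "fingers": 0}, {"dx": -7.2, "dy": 0.1, "dz": -17.6, "rx": 0, "ry": -0.062, "rz": 0, "fingers": 0}, {"dx": -10, "dy": 0.1, "dz": -16.2, "rx": 0, "ry": -0.062, "rz": 0, "fingers": 0}]'

```text
clock: 5.42
tcp_pos: [0.4434, 0.1055, 0.187]
tool_rot: [0.125, 0.002, 0.992, -0.0]
contact_force: [7.7, -6.8, -7.4]
finger_gap: 0.0285
grip_force: 59.7
```

Request:
step_arm --moves '[{"dx": -12.5, "dy": 0.2, "dz": -14.5, "rx": 0, "ry": -0.062, "rz": 0, "fingers": 0}, {"dx": -14.6, "dy": 0.2, "dz": -12.4, "rx": 0, "ry": -0.062, "rz": 0, "fingers": 0}, {"dx": -16.4, "dy": 0.2, "dz": -9.9, "rx": 0, "ry": -0.062, "rz": 0, "fingers": 0}, {"dx": -17.8, "dy": 0.3, "dz": -7.2, "rx": 0, "ry": -0.062, "rz": 0, "fingers": 0}, {"dx": -18.8, "dy": 0.3, "dz": -4.4, "rx": 0, "ry": -0.062, "rz": 0, "fingers": 0}, {"dx": -19.2, "dy": 0.3, "dz": -1.3, "rx": 0, "ry": -0.062, "rz": 0, "fingers": 0}]'

```text
clock: 6.18
tcp_pos: [0.5166, 0.1064, 0.2731]
tool_rot: [0.306, 0.002, 0.952, -0.0]
contact_force: [6.2, -8.0, -13.3]
finger_gap: 0.0284
grip_force: 60.0
```

Request:
step_arm --moves '[{"dx": -19.2, "dy": 0.3, "dz": 1.7, "rx": 0, "ry": -0.062, "rz": 0, "fingers": 0}, {"dx": -18.7, "dy": 0.3, "dz": 4.7, "rx": 0, "ry": -0.062, "rz": 0, "fingers": 0}, {"dx": -17.7, "dy": 0.4, "dz": 7.6, "rx": 0, "ry": -0.062, "rz": 0, "fingers": 0}, {"dx": -16.2, "dy": 0.4, "dz": 10.2, "rx": 0, "ry": -0.062, "rz": 0, "fingers": 0}, {"dx": -14.4, "dy": 0.4, "dz": 12.6, "rx": 0, "ry": -0.062, "rz": 0, "fingers": 0}, {"dx": -12.2, "dy": 0.4, "dz": 14.7, "rx": 0, "ry": -0.062, "rz": 0, "fingers": 0}]'

```text
clock: 6.92
tcp_pos: [0.6073, 0.1073, 0.2972]
tool_rot: [0.447, 0.002, 0.894, -0.004]
contact_force: [-11.8, -2.3, 33.5]
finger_gap: 0.0287
grip_force: 92.2
```

```bash
python3 - <<'E'
from h import *
s=env.get_state()
for k in("tcp_pos","tool_rot","contact_force","ft_torque","qvel","clock","joint_pos"):print(k,np.round(s[k],4))
a=camera("scene");b=camera("top")
s=env.get_state()
for k in("tcp_pos","contact_force","qvel","clock","joint_pos"):print(k,np.round(s[k],4))
cv2.imwrite("pics/l1.png",np.vstack([a["image"][0:300,120:520],b["image"][0:290,120:520]])[:,:,::-1])
E
```

```text
tcp_pos [0.6073 0.1073 0.2972]
tool_rot [ 0.4475  0.0018  0.8943 -0.0044]
contact_force [-11.8163  -2.2821  33.478 ]
ft_torque [-0.8423 -2.9207  0.2254]
qvel [ 0.8836  0.2961 -0.8727 -0.0135  1.3329  0.7499 -1.3133]
clock 6.925
joint_pos [-0.7837  0.2606  0.3817  2.3121  2.3329  0.3846 -1.1347]
tcp_pos [0.6074 0.107  0.2961]
contact_force [-1.8258 20.2613 13.2236]
qvel [-0.0642 -0.0228  0.0613 -0.0067 -0.129  -0.0709  0.1389]
clock 7.025
joint_pos [-0.7821  0.2629  0.3805  2.3117  2.3326  0.3845 -1.1328]
```

View pics/l1.png

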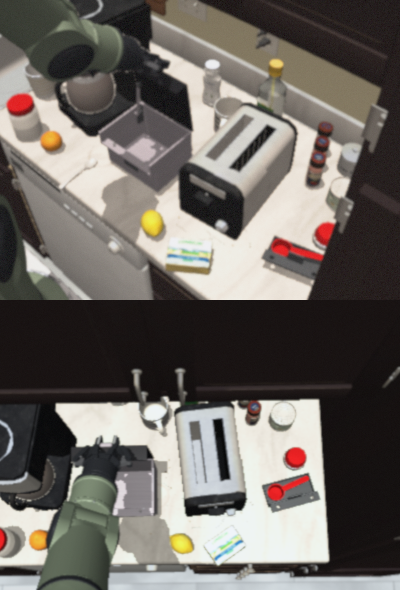

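Request:
step_arm --moves '[{"dx": -6, "dy": 0.2, "dz": 7.6, "rx": 0, "ry": 0, "rz": 0, "fingers": 0}, {"dx": -6, "dy": 0.2, "dz": 7.6, "rx": 0, "ry": 0, "rz": 0, "fingers": 0}]'

```text
clock: 7.28
tcp_pos: [0.6257, 0.1074, 0.2964]
tool_rot: [0.445, 0.002, 0.895, -0.005]
contact_force: [-6.7, 15.6, 16.1]
finger_gap: 0.0286
grip_force: 94.4
```

```bash
python3 - <<'E'
from h import *
s=env.get_state()
for k in("tcp_pos","tool_rot","contact_force","qvel","clock","joint_pos","grip_force"):print(k,np.round(s[k],4))
E
```

```text
tcp_pos [0.6257 0.1074 0.2964]
tool_rot [ 0.4454  0.0016  0.8953 -0.0051]
contact_force [-6.7387 15.5811 16.0796]
qvel [ 0.1167  0.1113 -0.0158 -0.174   0.0992 -0.0916 -0.0435]
clock 7.275
joint_pos [-0.7568  0.2887  0.3807  2.2701  2.3518  0.3565 -1.1404]
grip_force 94.4274
```

Request:
step_arm --moves '[{"dx": -6, "dy": 0.2, "dz": 7.6, "rx": 0, "ry": 0, "rz": 0, "fingers": 0}, {"dx": -6, "dy": 0.2, "dz": 8, "rx": 0, "ry": 0, "rz": 0, "fingers": 0}, {"dx": 0, "dy": 0, "dz": 0, "rx": 0, "ry": 0, "rz": 0, "fingers": 0}, {"dx": 0, "dy": 0, "dz": 0, "rx": 0, "ry": 0, "rz": 0, "fingers": 0}, {"dx": 0, "dy": 0, "dz": 0, "rx": 0, "ry": 0, "rz": 0, "fingers": 0}]'

```text
clock: 7.9
tcp_pos: [0.644, 0.1077, 0.2948]
tool_rot: [0.444, 0.001, 0.896, -0.005]
contact_force: [-3.4, 15.6, 1.7]
finger_gap: 0.029
grip_force: 93.6
```

```bash
python3 - <<'E'
from h import *
S=camera("scene");T=camera("top")
s=env.get_state()
for k in("tcp_pos","contact_force","clock"):print(k,np.round(s[k],4))
for n in("scene","top"):
  for k in("notch","stay_foot","pin_l","pin_r","lid_hinge"):print(n,k,[(np.round(q["uv"],1).tolist(),round(q["conf"],2)) for q in pinpoint(n,k)[:2]])
a=cv2.resize(S["image"][40:200,200:340],None,fx=3,fy=3,interpolation=cv2.INTER_CUBIC)
b=cv2.resize(T["image"][120:230,190:290],None,fx=4,fy=4,interpolation=cv2.INTER_CUBIC);b=np.vstack([b,np.zeros((40,400,3),np.uint8)])
cv2.imwrite("pics/l2.png",cv2.convertScaleAbs(np.hstack([a,b[:,:370]])[:,:,::-1],alpha=1.8))
E
```

```text
tcp_pos [0.644  0.1077 0.2948]
contact_force [-3.1856 14.8716  2.5513]
clock 8.0
scene notch [([261.1, 112.6], 0.67), ([260.5, 106.6], 0.6)]
scene stay_foot [([257.9, 109.6], 0.63)]
scene pin_l [([262.8, 165.9], 0.97), ([235.7, 142.9], 0.56)]
scene pin_r [([262.8, 165.9], 0.97), ([235.7, 142.9], 0.56)]
scene lid_hinge [([288.0, 115.6], 0.85)]
top notch []
top stay_foot []
top pin_l [([260.6, 209.1], 0.61)]
top pin_r [([260.6, 209.1], 0.61)]
top lid_hinge [([243.2, 156.7], 0.72), ([405.6, 188.4], 0.55)]
```

View pics/l2.png

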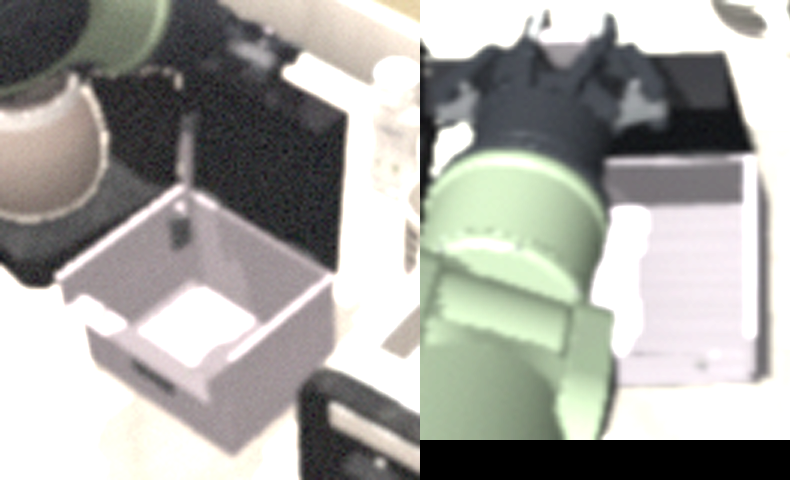

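Request:
step_arm --moves '[{"dx": 6, "dy": -0.2, "dz": -7.6, "rx": 0, "ry": 0, "rz": 0, "fingers": 0}, {"dx": 6, "dy": -0.2, "dz": -7.6, "rx": 0, "ry": 0, "rz": 0, "fingers": 0}, {"dx": 5, "dy": -0.2, "dz": -6, "rx": 0, "ry": 0, "rz": 0, "fingers": 0}, {"dx": 3, "dy": 0, "dz": -4, "rx": 0, "ry": 0, "rz": 0, "fingers": 0}, {"dx": 1.5, "dy": 0, "dz": -2, "rx": 0, "ry": 0, "rz": 0, "fingers": 0}, {"dx": 0, "dy": 0, "dz": 0, "rx": 0, "ry": 0, "rz": 0, "fingers": 0}]'

```text
clock: 9.25
tcp_pos: [0.61, 0.1072, 0.2949]
tool_rot: [0.445, 0.001, 0.896, -0.006]
contact_force: [4.4, 14.3, -2.3]
finger_gap: 0.0289
grip_force: 92.7
```

Request:
step_arm --moves '[{"dx": 1.8, "dy": 0, "dz": -2.4, "rx": 0, "ry": 0, "rz": 0, "fingers": 0}, {"dx": 1.8, "dy": 0, "dz": -2.4, "rx": 0, "ry": 0, "rz": 0, "fingers": 0}, {"dx": 0, "dy": 0, "dz": 0, "rx": 0, "ry": 0, "rz": 0, "fingers": 0}]'

```text
clock: 9.62
tcp_pos: [0.6037, 0.1071, 0.2946]
tool_rot: [0.444, 0.001, 0.896, -0.006]
contact_force: [3.3, 14.0, -4.0]
finger_gap: 0.0287
grip_force: 92.5
```

Request:
step_arm --moves '[{"dx": 1.8, "dy": 0, "dz": -2.4, "rx": 0, "ry": 0, "rz": 0, "fingers": 0}, {"dx": 1.8, "dy": 0, "dz": -2.4, "rx": 0, "ry": 0, "rz": 0, "fingers": 0}, {"dx": 0, "dy": 0, "dz": 0, "rx": 0, "ry": 0, "rz": 0, "fingers": 0}]'

```text
clock: 10.0
tcp_pos: [0.5974, 0.107, 0.294]
tool_rot: [0.444, 0.002, 0.896, -0.006]
contact_force: [6.3, 13.2, -10.9]
finger_gap: 0.0289
grip_force: 91.4
```

```bash
python3 - <<'E'
from h import *
S=camera("scene")
for k in("notch","stay_foot"):print(k,[(np.round(q["uv"],1).tolist(),round(q["conf"],2)) for q in pinpoint("scene",k)[:2]])
p=np.array([.537,.106,0])
cv2.imwrite("pics/l3.png",cv2.convertScaleAbs(cv2.resize(S["image"][60:160,210:310],None,fx=6,fy=6,interpolation=cv2.INTER_CUBIC)[:,:,::-1],alpha=2.5))
E
```

```text
notch [([259.4, 108.1], 0.8)]
stay_foot [([260.7, 110.3], 0.66), ([419.1, 260.6], 0.33)]
```

View pics/l3.png

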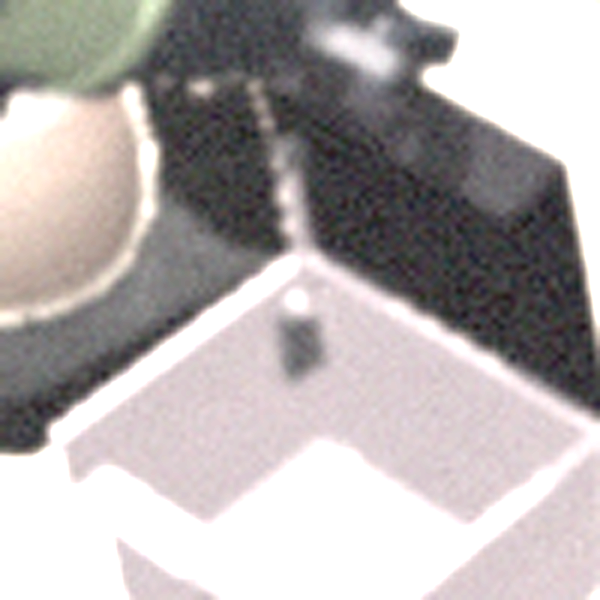

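Request:
step_arm --moves '[{"dx": 0, "dy": 0, "dz": 0, "rx": 0, "ry": 0, "rz": 0, "fingers": 100}, {"dx": 0, "dy": 0, "dz": 0, "rx": 0, "ry": 0, "rz": 0, "fingers": 100}, {"dx": 0, "dy": 0, "dz": 0, "rx": 0, "ry": 0, "rz": 0, "fingers": 100}, {"dx": 0, "dy": 0, "dz": -30, "rx": 0, "ry": 0, "rz": 0, "fingers": 100}, {"dx": 0, "dy": 0, "dz": -40, "rx": 0, "ry": 0, "rz": 0, "fingers": 100}]'

```text
clock: 10.78
tcp_pos: [0.5435, 0.1046, 0.335]
tool_rot: [0.444, 0.003, 0.896, -0.009]
contact_force: [-0.0, 0.4, 2.2]
finger_gap: 0.0853
grip_force: 0.0
```

```bash
python3 - <<'E'
from h import *
S=camera("scene");T=camera("top");W=camera("wrist")
s=env.get_state()
for k in("tcp_pos","contact_force","clock","joint_pos"):print(k,np.round(s[k],4))
C={"scene":S,"top":T,"wrist":W}
for n in C:
  for k in("lid_pull","pin_l","stay_foot","notch"):print(n,k,[(np.round(q["uv"],1).tolist(),round(q["conf"],2)) for q in pinpoint(n,k)[:2]])
save(W,"w2.png");save(S,"s2.png");save(T,"t2.png")
cv2.imwrite("pics/l4.png",np.hstack([S["image"][40:200,190:350],W["image"][::2,::2],])[:160,:,::-1] if 0 else np.vstack([W["image"],np.hstack([S["image"][40:200,190:510],T["image"][120:280,150:470]])])[:,:,::-1])
E
```

```text
tcp_pos [0.5433 0.1064 0.3362]
contact_force [-0.5902 -0.039  -0.415 ]
clock 10.925
joint_pos [-1.064   0.0584  0.5416  2.3961  1.8911  0.4251 -0.7106]
scene lid_pull [([272.6, 61.3], 0.55)]
scene pin_l [([234.0, 147.2], 0.97), ([260.4, 167.4], 0.7)]
scene stay_foot [([261.8, 111.3], 0.42)]
scene notch [([260.6, 112.4], 0.62)]
top lid_pull [([226.5, 146.1], 0.96), ([260.4, 209.3], 0.39)]
top pin_l [([260.5, 206.3], 0.75), ([224.2, 212.2], 0.56)]
top stay_foot [([209.1, 164.4], 0.35)]
top notch [([214.3, 169.3], 0.56)]
wrist lid_pull []
wrist pin_l []
wrist stay_foot []
wrist notch [([417.5, 8.4], 0.59)]
```

View pics/l4.png

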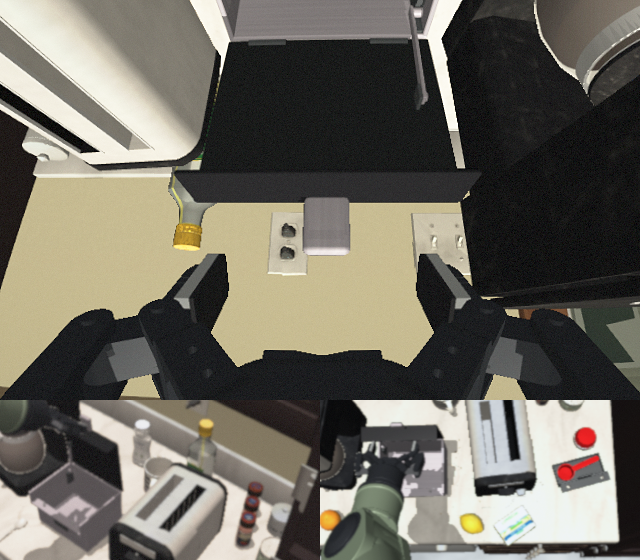

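Request:
step_arm --moves '[{"dx": 0, "dy": 0, "dz": 0, "rx": 0, "ry": 0.15, "rz": 0, "fingers": 100}, {"dx": 11, "dy": 0, "dz": -11, "rx": 0, "ry": 0.15, "rz": 0, "fingers": 100}, {"dx": 12, "dy": 0, "dz": -9, "rx": 0, "ry": 0.15, "rz": 0, "fingers": 100}, {"dx": 14, "dy": 0, "dz": -7, "rx": 0, "ry": 0.15, "rz": 0, "fingers": 100}, {"dx": 15, "dy": 0, "dz": -5, "rx": 0, "ry": 0.15, "rz": 0, "fingers": 100}, {"dx": 16, "dy": 0, "dz": -2, "rx": 0, "ry": 0.15, "rz": 0, "fingers": 100}]'

```text
clock: 12.28
tcp_pos: [0.5027, 0.0817, 0.3198]
tool_rot: [0.201, 0.029, 0.978, -0.042]
contact_force: [-0.2, -0.9, -1.3]
finger_gap: 0.0855
grip_force: 0.0
```

```bash
python3 - <<'E'
from h import *
s=env.get_state()
for k in("tcp_pos","tool_rot","contact_force","clock","joint_pos","qvel"):print(k,np.round(s[k],4))
E
```

```text
tcp_pos [0.5027 0.0817 0.3198]
tool_rot [ 0.2014  0.0291  0.9782 -0.0423]
contact_force [-0.2083 -0.9477 -1.3487]
clock 12.275
joint_pos [-0.9847  0.0802  0.5913  2.1126  0.3306  0.651   0.8761]
qvel [ 0.3567  0.2833  0.0203 -0.5724 -2.0923  0.9098  2.0826]
```

```bash
cat >> h.py <<'E'
def plan(P,phi_yaw,n,tilt=0,nrot=None):
    "rows from the present pose to P with tool y at yaw, tool pointing down (tilt about tool y)"
    s=env.get_state();p=np.array(s["tcp_pos"]);R0=Ro.from_quat(np.roll(s["tool_rot"],-1))
    y=np.array([np.cos(phi_yaw),np.sin(phi_yaw),0]);z=np.array([0,0,-1.]);x=np.cross(y,z)
    R1=Ro.from_matrix(np.c_[x,y,z])*Ro.from_rotvec([0,tilt,0])
    rv=(R0.inv()*R1).as_rotvec(); print("clock",s["clock"],"joints",np.round(s["joint_pos"],2),"total rot",rv.round(3),"dist",(np.array(P)-p).round(4))
    a=R0
    for i in range(n):
        d=a.inv().apply((np.array(P)-p)/n)*1000; print(i,"d",d.round(1),"r",(rv/n).round(3)); a=a*Ro.from_rotvec(rv/n)
E
python3 -c "
from h import *
plan([.46,-.32,.28],np.radians(16.5),10)"
```

```text
clock 12.275 joints [-0.98  0.08  0.59  2.11  0.33  0.65  0.88] total rot [0.186 0.4   1.205] dist [-0.0427 -0.4017 -0.0398]
0 d [  3.9 -40.    5.8] r [0.019 0.04  0.12 ]
1 d [ -1.2 -40.    6.6] r [0.019 0.04  0.12 ]
2 d [ -6.3 -39.5   7.2] r [0.019 0.04  0.12 ]
3 d [-11.2 -38.3   7.5] r [0.019 0.04  0.12 ]
4 d [-16.1 -36.5   7.7] r [0.019 0.04  0.12 ]
5 d [-20.6 -34.1   7.6] r [0.019 0.04  0.12 ]
6 d [-24.9 -31.2   7.3] r [0.019 0.04  0.12 ]
7 d [-28.7 -27.9   6.8] r [0.019 0.04  0.12 ]
8 d [-32.1 -24.1   6. ] r [0.019 0.04  0.12 ]
9 d [-35.  -19.9   5.1] r [0.019 0.04  0.12 ]
```

Request:
step_arm --moves '[{"dx": 4, "dy": -40, "dz": 6, "rx": 0.019, "ry": 0.04, "rz": 0.12, "fingers": 100}, {"dx": -1, "dy": -40, "dz": 6.5, "rx": 0.019, "ry": 0.04, "rz": 0.12, "fingers": 100}, {"dx": -6, "dy": -39.5, "dz": 7, "rx": 0.019, "ry": 0.04, "rz": 0.12, "fingers": 100}, {"dx": -11, "dy": -38, "dz": 7.5, "rx": 0.019, "ry": 0.04, "rz": 0.12, "fingers": 100}, {"dx": -16, "dy": -36.5, "dz": 7.5, "rx": 0.019, "ry": 0.04, "rz": 0.12, "fingers": 100}, {"dx": -20.5, "dy": -34, "dz": 7.5, "rx": 0.019, "ry": 0.04, "rz": 0.12, "fingers": 100}, {"dx": -25, "dy": -31, "dz": 7.5, "rx": 0.019, "ry": 0.04, "rz": 0.12, "fingers": 100}, {"dx": -29, "dy": -28, "dz": 7, "rx": 0.019, "ry": 0.04, "rz": 0.12, "fingers": 100}, {"dx": -32, "dy": -24, "dz": 6, "rx": 0.019, "ry": 0.04, "rz": 0.12, "fingers": 100}, {"dx": -35, "dy": -20, "dz": 5, "rx": 0.019, "ry": 0.04, "rz": 0.12, "fingers": 100}]'

```text
clock: 13.52
tcp_pos: [0.4606, -0.3214, 0.281]
tool_rot: [0.002, 0.599, 0.801, -0.002]
contact_force: [-0.3, 0.3, 1.0]
finger_gap: 0.085
grip_force: 0.0
```

```bash
python3 - <<'E'
from h import *
s=env.get_state()
for k in("tcp_pos","tool_rot","contact_force","clock","joint_pos","qvel"):print(k,np.round(s[k],4))
C={"scene":camera("scene"),"top":camera("top"),"wrist":camera("wrist")}
save(C["wrist"],"w3.png")
for n in("wrist","top"):
  for k,z in(("tray_tab",.066),("hole_l",.044),("scoop",.02),("scoop_tray",0.)):print(n,k,[(np.round(q["uv"],1).tolist(),round(q["conf"],2),(atz(C[n],q["uv"],z)*1000).round(1)) for q in pinpoint(n,k)[:2]])
# pins, clear view now
for n in("top","scene"):
  print(n,[(np.round(q["uv"],1).tolist(),round(q["conf"],2),(atz(C[n],q["uv"],.085)*1000).round(1)) for q in pinpoint(n,"pin_l")[:3]])
  print(n,"pull",[(np.round(q["uv"],1).tolist(),round(q["conf"],2)) for q in pinpoint(n,"lid_pull")[:1]],"foot",[(np.round(q["uv"],1).tolist(),round(q["conf"],2)) for q in pinpoint(n,"stay_foot")[:1]],"notch",[(np.round(q["uv"],1).tolist(),round(q["conf"],2)) for q in pinpoint(n,"notch")[:1]])
b=cv2.resize(C["top"]["image"][120:240,190:290],None,fx=2,fy=2,interpolation=cv2.INTER_CUBIC);bb=np.zeros((160,640,3),np.uint8);bb[:,:200]=b[80:];bb[:,200:400]=b[:160]
bb[:,400:640]=cv2.resize(C["top"]["image"][165:220,375:450],(240,160))
cv2.imwrite("pics/v8.png",np.vstack([C["wrist"]["image"],bb])[:,:,::-1])
E
```

```text
tcp_pos [ 0.4606 -0.3214  0.281 ]
tool_rot [ 0.0016  0.5986  0.801  -0.0018]
contact_force [-0.3235  0.3455  1.0322]
clock 13.525
joint_pos [-0.074   0.4988  0.8343  1.756  -0.4121  1.069   1.1886]
qvel [ 0.838   0.5693  0.0444 -0.6076 -0.4193  0.5997 -0.0704]
wrist tray_tab [([362.8, 229.2], 0.56, array([ 523.6, -376.1,   66. ])), ([348.1, 180.6], 0.19, array([ 490.1, -326.2,   66. ]))]
wrist hole_l [([342.8, 257.3], 0.59, array([ 516.7, -427. ,   44. ])), ([347.2, 180.0], 0.57, array([ 492. , -330.4,   44. ]))]
wrist scoop [([375.9, 207.4], 0.56, array([ 541.3, -359.3,   20. ]))]
wrist scoop_tray [([377.0, 208.6], 0.63, array([ 548.4, -365.9,    0. ]))]
top tray_tab [([240.2, 159.7], 0.6, array([628.4, 119.4,  66. ]))]
top hole_l []
top scoop []
top scoop_tray []
top [([223.5, 210.0], 0.81, array([479.3, 159. ,  85. ])), ([259.6, 208.6], 0.56, array([482. ,  59.2,  85. ]))]
top pull [([227.6, 147.2], 0.66)] foot [([210.6, 166.2], 0.45)] notch [([212.4, 164.6], 0.88)]
scene [([262.1, 166.9], 0.9, array([467.8,  48.4,  85. ])), ([233.6, 143.3], 0.8, array([477.1, 160.9,  85. ]))]
scene pull [([271.3, 161.2], 0.7)] foot [([418.0, 262.9], 0.52)] notch [([259.8, 106.7], 0.6)]
```

View pics/v8.png

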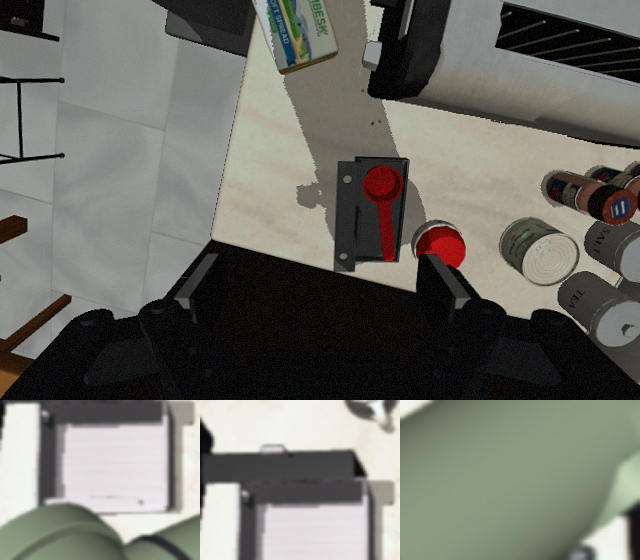

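```bash
python3 -c "
from h import *
c=camera('wrist')
for u in((440,240),(415,245),(466,245)):print((atz(c,u,.07)*1000).round())
plan([.519,-.376,.15],.25,4)
for k,z in(('tray_tab',.066),('hole_l',.044)):print(k,[(np.round(q['uv'],1).tolist(),round(q['conf'],2),(atz(c,q['uv'],z)*1000).round(1)) for q in pinpoint('wrist',k)[:2]])
"
```

```text
[ 616. -357.   70.]
[ 590. -371.   70.]
[ 648. -354.   70.]
clock 14.525 joints [-0.08  0.5   0.83  1.76 -0.41  1.07  1.19] total rot [-0.     0.006  0.041] dist [ 0.0584 -0.0558 -0.1314]
0 d [-17.3  10.   32.9] r [-0.     0.002  0.01 ]
1 d [-17.3  10.2  32.9] r [-0.     0.002  0.01 ]
2 d [-17.2  10.3  32.9] r [-0.     0.002  0.01 ]
3 d [-17.2  10.5  32.9] r [-0.     0.002  0.01 ]
tray_tab [([354.8, 231.3], 0.97, array([ 518.3, -376.4,   66. ]))]
hole_l [([343.1, 183.1], 0.77, array([ 490.9, -330.5,   44. ])), ([342.0, 258.3], 0.57, array([ 519.4, -423.8,   44. ]))]
```

Request:
step_arm --moves '[{"dx": -17.3, "dy": 10, "dz": 33, "rx": 0, "ry": 0.002, "rz": 0.01, "fingers": 60}, {"dx": -17.3, "dy": 10, "dz": 33, "rx": 0, "ry": 0.002, "rz": 0.01, "fingers": 60}, {"dx": -17.3, "dy": 10, "dz": 33, "rx": 0, "ry": 0.002, "rz": 0.01, "fingers": 60}, {"dx": -17.2, "dy": 10, "dz": 33, "rx": 0, "ry": 0, "rz": 0.01, "fingers": 60}, {"dx": 0, "dy": 0, "dz": 30, "rx": 0, "ry": 0, "rz": 0, "fingers": 60}, {"dx": 0, "dy": 0, "dz": 20, "rx": 0, "ry": 0, "rz": 0, "fingers": 60}]'

```text
clock: 15.38
tcp_pos: [0.5177, -0.3762, 0.098]
tool_rot: [-0.001, 0.613, 0.79, -0.0]
contact_force: [0.1, -0.5, 0.8]
finger_gap: 0.0513
grip_force: 0.0
```

```bash
python3 - <<'E'
from h import *
plan([.5185,-.376,.060],.25,2)
c=camera("wrist")
s=env.get_state();print(s["contact_force"],s["tcp_pos"],s["finger_gap"])
for k,z in(('tray_tab',.066),('hole_l',.044)):print(k,[(np.round(q['uv'],1).tolist(),round(q['conf'],2),(atz(c,q['uv'],z)*1000).round(1)) for q in pinpoint('wrist',k)[:2]])
E
```

```text
clock 15.375 joints [ 0.14  0.83  0.64  1.69 -0.63  0.84  1.31] total rot [-0.001 -0.001  0.   ] dist [ 0.0008  0.0002 -0.038 ]
0 d [-0.   0.5 19. ] r [-0.001 -0.     0.   ]
1 d [-0.   0.4 19. ] r [-0.001 -0.     0.   ]
[-2.05789139  1.10264799 -3.33801943] [ 0.51709046 -0.37547289  0.09623863] 0.05159549519491607
tray_tab [([319.8, 238.8], 0.57, array([ 517.5, -374.9,   66. ])), ([298.2, 291.3], 0.2, array([ 513.5, -409.8,   66. ]))]
hole_l [([303.0, 295.2], 0.89, array([ 518.9, -425.9,   44. ])), ([297.4, 141.4], 0.65, array([ 492.6, -329.3,   44. ]))]
```

Request:
step_arm --moves '[{"dx": 0.5, "dy": 1, "dz": 19, "rx": 0, "ry": 0, "rz": -0.01, "fingers": 60}, {"dx": 0.5, "dy": 0, "dz": 18, "rx": 0, "ry": 0, "rz": 0, "fingers": 60}, {"dx": 0, "dy": 0, "dz": 0, "rx": 0, "ry": 0, "rz": 0, "fingers": 0}, {"dx": 0, "dy": 0, "dz": 0, "rx": 0, "ry": 0, "rz": 0, "fingers": 0}, {"dx": 0, "dy": 0, "dz": 0, "rx": 0, "ry": 0, "rz": 0, "fingers": 0}, {"dx": 0, "dy": 0, "dz": 0, "rx": 0, "ry": 0, "rz": 0, "fingers": 0}, {"dx": 0, "dy": 0, "dz": 0, "rx": 0, "ry": 0, "rz": 0, "fingers": 0}]'

```text
clock: 16.4
tcp_pos: [0.519, -0.3754, 0.0632]
tool_rot: [0.001, 0.609, 0.793, -0.0]
contact_force: [-0.3, 0.3, 7.8]
finger_gap: 0.0029
grip_force: 59.9
```

Request:
step_arm --moves '[{"dx": 0, "dy": 0, "dz": -10, "rx": 0, "ry": 0, "rz": 0, "fingers": 0}, {"dx": 0, "dy": 0, "dz": -20, "rx": 0, "ry": 0, "rz": 0, "fingers": 0}, {"dx": 0, "dy": 0, "dz": -25, "rx": 0, "ry": 0, "rz": 0, "fingers": 0}, {"dx": 0, "dy": 0, "dz": -25, "rx": 0, "ry": 0, "rz": 0, "fingers": 0}, {"dx": 0, "dy": 0, "dz": -25, "rx": 0, "ry": 0, "rz": 0, "fingers": 0}, {"dx": 0, "dy": 0, "dz": -25, "rx": 0, "ry": 0, "rz": 0, "fingers": 0}, {"dx": 0, "dy": 0, "dz": -25, "rx": 0, "ry": 0, "rz": 0, "fingers": 0}, {"dx": 0, "dy": 0, "dz": -25, "rx": 0, "ry": 0, "rz": 0, "fingers": 0}, {"dx": 0, "dy": 0, "dz": -25, "rx": 0, "ry": 0, "rz": 0, "fingers": 0}, {"dx": 0, "dy": 0, "dz": -10, "rx": 0, "ry": 0, "rz": 0, "fingers": 0}]'

```text
clock: 17.65
tcp_pos: [0.5188, -0.3753, 0.2799]
tool_rot: [0.001, 0.609, 0.793, 0.0]
contact_force: [0.3, 0.1, -2.7]
finger_gap: 0.0025
grip_force: 58.8
```

```bash
python3 - <<'E'
from h import *
c=camera("wrist");save(c,"w4.png");S=camera("scene");T=camera("top")
s=env.get_state();p=np.array(s["tcp_pos"]);R=Ro.from_quat(np.roll(s["tool_rot"],-1))
print(p,s["contact_force"],s["joint_pos"])
for k,dz in(('tray_tab',.005),('hole_l',-.017),('scoop',-.04)):
  print(k,[(np.round(q['uv'],1).tolist(),round(q['conf'],2),(R.inv().apply(atz(c,q['uv'],p[2]+dz)-p)*1000).round(1)) for q in pinpoint('wrist',k)[:2]])
cv2.imwrite("pics/v9.png",np.vstack([c["image"],np.hstack([S["image"][140:300,320:640],T["image"][110:270,300:620]])])[:,:,::-1])
plan([.50,-.376,.29],.02,1)
E
```

```text
[ 0.51873131 -0.37487773  0.27771801] [-0.59284259  0.36880063 -2.03104188] [ 0.05321163  0.63708401  0.79001771  1.54502225 -0.47874294  1.16122905
  1.19896437]
tray_tab [([323.2, 271.2], 0.68, array([ 0.3,  1.9, -5. ]))]
hole_l [([292.5, 151.2], 0.83, array([ 50.4, -12.3,  17. ])), ([321.8, 271.3], 0.52, array([-12. ,   1.3,  17. ]))]
scoop [([369.8, 218.6], 0.85, array([ 8.8, 28.7, 40. ]))]
clock 17.95 joints [ 0.05  0.64  0.79  1.55 -0.48  1.16  1.2 ] total rot [-0.001 -0.     0.241] dist [-0.0186 -0.0012  0.0132]
0 d [  3.6 -18.3 -13.2] r [-0.001 -0.     0.241]
```

View pics/v9.png

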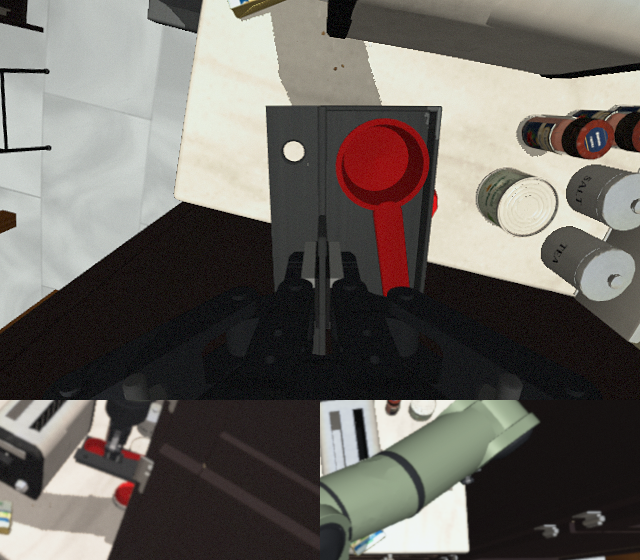

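```bash
python3 -c "
from h import *
plan([.48,-.115,.29],.022,10)"
```

```text
clock 17.95 joints [ 0.05  0.64  0.79  1.55 -0.48  1.16  1.2 ] total rot [-0.001 -0.     0.239] dist [-0.0386  0.2598  0.0132]
0 d [26.1  3.  -1.3] r [-0.    -0.     0.024]
1 d [26.2  2.3 -1.3] r [-0.    -0.     0.024]
2 d [26.2  1.7 -1.3] r [-0.    -0.     0.024]
3 d [26.2  1.1 -1.3] r [-0.    -0.     0.024]
4 d [26.3  0.5 -1.3] r [-0.    -0.     0.024]
5 d [26.3 -0.2 -1.3] r [-0.    -0.     0.024]
6 d [26.2 -0.8 -1.3] r [-0.    -0.     0.024]
7 d [26.2 -1.4 -1.3] r [-0.    -0.     0.024]
8 d [26.2 -2.  -1.3] r [-0.    -0.     0.024]
9 d [26.1 -2.7 -1.3] r [-0.    -0.     0.024]
```

Request:
step_arm --moves '[{"dx": 12, "dy": 2, "dz": -3, "rx": 0, "ry": 0, "rz": 0.024, "fingers": 0}, {"dx": 24, "dy": 2.3, "dz": -3, "rx": 0, "ry": 0, "rz": 0.024, "fingers": 0}, {"dx": 28, "dy": 1.7, "dz": -3, "rx": 0, "ry": 0, "rz": 0.024, "fingers": 0}, {"dx": 30, "dy": 1.1, "dz": -3, "rx": 0, "ry": 0, "rz": 0.024, "fingers": 0}, {"dx": 30, "dy": 0.5, "dz": -1, "rx": 0, "ry": 0, "rz": 0.024, "fingers": 0}, {"dx": 30, "dy": 0, "dz": 0, "rx": 0, "ry": 0, "rz": 0.024, "fingers": 0}, {"dx": 30, "dy": -0.8, "dz": 0, "rx": 0, "ry": 0, "rz": 0.024, "fingers": 0}, {"dx": 28, "dy": -1.4, "dz": 0, "rx": 0, "ry": 0, "rz": 0.024, "fingers": 0}, {"dx": 24, "dy": -2, "dz": 0, "rx": 0, "ry": 0, "rz": 0.024, "fingers": 0}, {"dx": 16, "dy": -2, "dz": 0, "rx": 0, "ry": 0, "rz": 0.024, "fingers": 0}, {"dx": 10, "dy": -1, "dz": 0, "rx": 0, "ry": 0, "rz": 0, "fingers": 0}, {"dx": 0, "dy": 0, "dz": 0, "rx": 0, "ry": 0, "rz": 0, "fingers": 0}]'

```text
clock: 19.45
tcp_pos: [0.481, -0.1144, 0.2905]
tool_rot: [-0.0, 0.699, 0.715, -0.0]
contact_force: [-0.2, 0.4, -1.0]
finger_gap: 0.0021
grip_force: 58.8
```

```bash
python3 - <<'E'
from h import *
c=camera("wrist");save(c,"w5.png");T=camera("top");save(T,"t5.png");S=camera("scene");save(S,"s5.png")
s=env.get_state();p=np.array(s["tcp_pos"]);R=Ro.from_quat(np.roll(s["tool_rot"],-1))
print(p,s["contact_force"],s["joint_pos"].round(2) if hasattr(s["joint_pos"],'round') else s["joint_pos"])
for n,C in(("wrist",c),("top",T),("scene",S)):
  print(n,[(np.round(q['uv'],1).tolist(),round(q['conf'],2),(atz(C,q['uv'],.085)*1000).round(1)) for q in pinpoint(n,'pin_l')[:3]])
print([(np.round(q['uv'],1).tolist(),round(q['conf'],2),(R.inv().apply(atz(c,q['uv'],p[2]-.017)-p)*1000).round(1)) for q in pinpoint('wrist','hole_l')[:2]])
cv2.imwrite("pics/v10.png",cv2.resize(c["image"][0:240,200:560],None,fx=2,fy=2)[:,:,::-1])
E
```

```text
[ 0.48097525 -0.11569215  0.29054386] [ 0.24755553 -0.7849931  -2.06559349] [-0.62  0.4   0.99  1.91 -0.39  1.04  0.56]
wrist []
top [([222.6, 209.0], 0.94, array([482.1, 161.6,  85. ])), ([243.9, 159.4], 0.46, array([623.6, 105.5,  85. ]))]
scene [([261.5, 165.9], 0.96, array([469.1,  51.8,  85. ])), ([234.2, 144.9], 0.75, array([474.2, 155.5,  85. ]))]
[([292.5, 150.4], 0.97, array([ 53.1, -12.2,  17. ]))]
```

```bash
python3 - <<'E'
from h import *
c=camera("wrist")
X=[(.4738-.0,.157,.085),(.4738,.157,.101),(.4748,.057,.085),(.4748,.057,.101)]
print(proj(c,X).round(1))
for k in("bean_bin","pin_r","lid_hinge","hole_l"):print(k,[(np.round(q['uv'],1).tolist(),round(q['conf'],2)) for q in pinpoint("wrist",k)[:3]],[(np.round(q['box'],0).tolist(),round(q['conf'],2)) for q in spot_in("wrist",k)[:2]])
g=cv2.cvtColor(c["image"],cv2.COLOR_RGB2GRAY)
print(g[0:130:5,200:420:5])
E
```

```text
[[ 318.5 -129.9]
 [ 318.3 -142.6]
 [ 317.6   -6.8]
 [ 317.4  -12.7]]
bean_bin [([293.4, 148.5], 0.34)] [([308.0, 4.0, 554.0, 55.0], 0.75)]
pin_r [] [([303.0, 0.0, 554.0, 58.0], 0.87)]
lid_hinge [] [([303.0, 1.0, 556.0, 61.0], 0.74)]
hole_l [([295.3, 151.3], 0.81)] [([267.0, 102.0, 444.0, 357.0], 0.72)]
[[167 109 126 ... 179 180 177]
 [170  98 122 ... 178 180 178]
 [177  82 127 ... 181 182 176]
 ...
 [ 34  40  45 ...  92  88  86]
 [ 35  37  37 ...  90  88  84]
 [ 40  42  40 ...  87  86  88]]
```

Request:
step_arm --moves '[{"dx": 10, "dy": -4, "dz": 0, "rx": 0, "ry": 0, "rz": 0, "fingers": 0}, {"dx": 20, "dy": -5, "dz": 0, "rx": 0, "ry": 0, "rz": 0, "fingers": 0}, {"dx": 20, "dy": -4, "dz": 0, "rx": 0, "ry": 0, "rz": 0, "fingers": 0}, {"dx": 10, "dy": -2, "dz": 0, "rx": 0, "ry": 0, "rz": 0, "fingers": 0}, {"dx": 0, "dy": 0, "dz": 0, "rx": 0, "ry": 0, "rz": 0, "fingers": 0}, {"dx": 0, "dy": 0, "dz": 0, "rx": 0, "ry": 0, "rz": 0, "fingers": 0}]'

```text
clock: 21.0
tcp_pos: [0.4649, -0.0559, 0.2906]
tool_rot: [0.0, 0.7, 0.714, -0.0]
contact_force: [1.2, 0.2, -2.0]
finger_gap: 0.0025
grip_force: 58.8
```

```bash
cat > m.py <<'E'
from h import *
c=camera("wrist")
s=env.get_state();p=np.array(s["tcp_pos"]);print(p.round(4),np.round(s["qvel"],3),s["clock"])
print(proj(c,[(.4738,.157,.085),(.4748,.057,.085),(.4748,.057,.101)]).round(1))
for k in("pin_r","pin_l"):print(k,[(np.round(q['uv'],1).tolist(),round(q['conf'],2),(atz(c,q['uv'],.085)*1000).round(1)) for q in pinpoint("wrist",k)[:3]])
np.save("img_%d.npy"%int(s["clock"]*1000),c["image"])
E
python3 m.py
```

```text
[ 0.4648 -0.0561  0.2905] [ 0.005  0.001 -0.003 -0.001 -0.     0.001 -0.002] 21.05
[[335.1 -54.8]
 [333.2  61.3]
 [333.7  59.1]]
pin_r [([332.2, 62.1], 0.85, array([473.9,  56.2,  85. ]))]
pin_l [([332.2, 62.1], 0.85, array([473.9,  56.2,  85. ]))]
```

Request:
step_arm --moves '[{"dx": 12, "dy": 0, "dz": 0, "rx": 0, "ry": 0, "rz": 0, "fingers": 0}, {"dx": 22, "dy": 0, "dz": 0, "rx": 0, "ry": 0, "rz": 0, "fingers": 0}, {"dx": 28, "dy": 0, "dz": 0, "rx": 0, "ry": 0, "rz": 0, "fingers": 0}, {"dx": 26, "dy": 0, "dz": 0, "rx": 0, "ry": 0, "rz": 0, "fingers": 0}, {"dx": 12, "dy": 0, "dz": 0, "rx": 0, "ry": 0, "rz": 0, "fingers": 0}, {"dx": 0, "dy": 0, "dz": 0, "rx": 0, "ry": 0, "rz": 0, "fingers": 0}, {"dx": 0, "dy": 0, "dz": 0, "rx": 0, "ry": 0, "rz": 0, "fingers": 0}]'

```text
clock: 22.02
tcp_pos: [0.4627, 0.0437, 0.2905]
tool_rot: [0.0, 0.7, 0.714, -0.0]
contact_force: [0.7, -1.4, -1.9]
finger_gap: 0.0029
grip_force: 58.7
```

```bash
python3 m.py; python3 m.py; python3 - <<'E'
from h import *
c=camera("wrist");s=env.get_state();p=np.array(s["tcp_pos"]);R=Ro.from_quat(np.roll(s["tool_rot"],-1));print(R.as_matrix().round(4))
for k in range(2):
  camera("wrist");print([(np.round(q['uv'],1).tolist(),round(q['conf'],2),(R.inv().apply(atz(c,q['uv'],p[2]-.0192)-p)*1000).round(1)) for q in pinpoint('wrist','hole_l')[:1]])
# sub-pixel: hole centroid (bright or odd blob) in a patch
g=cv2.cvtColor(c["image"],cv2.COLOR_RGB2GRAY)
print(g[138:166:3,276:312:3])
E
```

```text
[0.4627 0.0436 0.2905] [ 0.003 -0.001 -0.002 -0.001  0.    -0.001 -0.002] 22.075
[[334.3  60.9]
 [332.4 162.6]
 [332.9 165.4]]
pin_r [([335.1, 62.8], 0.72, array([474.6, 155.3,  85. ])), ([472.2, 27.7], 0.3, array([605.4, 191.1,  85. ]))]
pin_l [([335.1, 62.8], 0.72, array([474.6, 155.3,  85. ])), ([472.2, 27.7], 0.3, array([605.4, 191.1,  85. ]))]
[0.4628 0.0439 0.2905] [-0.002  0.001 -0.001 -0.    -0.     0.    -0.001] 22.225
[[334.2  61. ]
 [332.4 162.7]
 [332.9 165.5]]
pin_r [([337.0, 64.7], 0.98, array([476.6, 153.7,  85. ]))]
pin_l [([337.0, 64.7], 0.98, array([476.6, 153.7,  85. ]))]
[[-2.000e-02  9.998e-01 -1.000e-04]
 [ 9.998e-01  2.000e-02 -3.000e-04]
 [-3.000e-04 -1.000e-04 -1.000e+00]]
[([293.6, 152.0], 0.61, array([ 50.7, -11.8,  19.2]))]
[([296.8, 149.4], 0.77, array([ 51.9, -10.3,  19.2]))]
[[125 129 128 121 128 127 125 124 122 127 125 126]
 [129 126 126 115  32 150 188  58 106 124 121 123]
 [123 127 112 115 233 236 238 238 223 104 121 123]
 [128 124  64 235 233 235 237 238 238 125 123 125]
 [124 126  41 237 238 235 235 237 237 209 113 121]
 [121 126  55 150 143 142 145 142 242 215 110 124]
 [124 124  74 128 149 152 152 153 152  72 125 123]
 [124 120 114  70 120 155 155 159  71  95 118 125]
 [116 119 122 108  79  69  51  81  94 120 122 122]
 [119 123 123 117 119 119 121 123 117 121 113 121]]
```

```bash
ls *.npy; python3 - <<'E'
import numpy as np,cv2,glob
np.set_printoptions(linewidth=250)
for f in sorted(glob.glob("img_*.npy"))[:2]:
    g=cv2.cvtColor(np.load(f),cv2.COLOR_RGB2GRAY); print(f); print(g[40:82:2,306:366:2])
g=cv2.cvtColor(np.load(sorted(glob.glob("img_*.npy"))[1]),cv2.COLOR_RGB2GRAY); print(g[136:166,276:310:2])
E
```

```text
img_21050.npy
img_22075.npy
img_22225.npy
img_21050.npy
[[215 216 215 214 216 219 221 197 204 220 217 215 217 216 216 210 218 215 213 122 125 120 215 220 211 211 209 204 203 203]
 [218 219 216 214 215 219 220 201 202 219 217 220 224 217 218 210 216 217 211 121 124 123 213 221 213 213 210 207 205 203]
 [219 219 217 215 217 219 221 200 206 222 220 216 221 219 219 211 216 218 211 124 123 124 213 221 210 210 208 212 203 203]
 [216 218 216 215 219 220 218 198 205 220 216 219 221 219 219 212 219 216 208 121 122 123 217 221 213 211 210 208 205 205]
 [219 218 217 220 221 222 221 203 204 222 218 218 222 218 220 214 217 215 206 122 121 126 215 222 211 215 211 211 204 206]
 [221 219 219 219 219 218 220 200 205 220 220 219 223 220 218 212 216 217 203 121 120 121 214 222 214 215 213 213 204 209]
 [221 221 220 219 219 220 222 181 205 222 220 220 222 223 219 213 218 216 198 124 125 115 215 222 215 213 213 212 206 206]
 [220 222 220 218 217 220 220 183 210 220 220 221 222 221 221 211 221 219 198 120 122 118 215 221 213 215 212 214 210 206]
 [223 220 219 218 221 220 221 181 212 223 221 220 223 221 22
[... 5568 characters left out ...]
126  72  72 157 152 154 151 153 153 153 156 130  63 121 121]
 [119 124 125  85  59 129 152 153 155 152 157 153 160  92  93 119 122]
 [121 123 124 104  66  69 157 154 153 152 156 159 160  80  96 120 123]
 [125 122 124 115  73  48 121 156 151 152 157 159  70  75 114 121 125]
 [122 123 121 125  91  69  51  99 155 155 158  94  70  89 125 118 122]
 [124 122 123 123 115  74  71  32  55  93  42  62  82 111 121 121 122]
 [119 124 125 121 124  91  64  50  64  57  49  54  94 122 119 120 122]
 [122 122 122 122 121 119  86  73  82  78  87  87 115 119 123 118 122]
 [122 122 123 123 117 121 118  96  88  84  98 114 118 122 118 115 122]
 [124 123 120 124 121 112 119 122 121 121 122 116 119 120 118 117 120]]
```

```bash
python3 - <<'E'
from h import *
c=camera("wrist");s=env.get_state();p=np.array(s["tcp_pos"]);R=Ro.from_quat(np.roll(s["tool_rot"],-1))
L=atz(c,(334.4,62.6),.093)
pr=np.array([.4648,-.0561,.2905]) # view of pin R: same orientation, shift the camera
Rr=atz(c,(333.7,62.0),.093)+(pr-p)*[1,1,0]
H=atz(c,(292.7,151.3),p[2]-.0192); ht=R.inv().apply(H-p)
print(p,L.round(4),Rr.round(4),"dist",np.linalg.norm(L-Rr),"yaw",np.arctan2(-(L-Rr)[0],(L-Rr)[1]))
print("hole tool",ht.round(4),"world",H.round(4),"shift needed",(L-H).round(4))
# tray edges: flange outer edge (x=-57) & tray front-left corner in image columns along rows
g=cv2.cvtColor(c["image"],cv2.COLOR_RGB2GRAY).astype(int)
for r in range(112,240,12): 
    d=np.diff(g[r,255:290]);print(r,255+np.argmax(abs(d)),end=" ; ")
E
```

```text
[0.46275135 0.04452137 0.29044076] [0.4736 0.1553 0.093 ] [0.4749 0.0552 0.093 ] dist 0.10010838735399188 yaw 0.013668584375728344
hole tool [ 0.0511 -0.0122  0.0192] world [0.4495 0.0954 0.2712] shift needed [ 0.0241  0.0599 -0.1782]
112 265 ; 124 266 ; 136 266 ; 148 282 ; 160 283 ; 172 268 ; 184 268 ; 196 269 ; 208 270 ; 220 270 ; 232 271 ;
```

```bash
python3 - <<'E'
from h import *
c=camera("wrist");s=env.get_state();p=np.array(s["tcp_pos"]);R=Ro.from_quat(np.roll(s["tool_rot"],-1))
g=cv2.GaussianBlur(cv2.cvtColor(c["image"],cv2.COLOR_RGB2GRAY),(3,3),0).astype(float)
def edge(r,a,b):
    d=abs(np.diff(g[r,a:b]));i=d.argmax();w=d[max(i-2,0):i+3];return a+max(i-2,0)+.5+(w*np.arange(len(w))).sum()/w.sum()
A=[]
for r in [*range(110,134,3),*range(170,245,5)]:
    A.append(R.inv().apply(atz(c,(edge(r,255,282),r),p[2]-.0192)-p)*1000)
A=np.array(A);f=np.polyfit(A[:,0],A[:,1],1);print("flange edge tool y = %.4f x + %.2f"%tuple(f),"resid",(A[:,1]-np.polyval(f,A[:,0])).round(1))
# camera axes in tool
Rc=np.array(c["R"]);print("cam z in tool",R.inv().apply(Rc[2]).round(4),"cam x",R.inv().apply(Rc[0]).round(4), "cam pos", (R.inv().apply(-Rc.T@c["t"]-p)*1000).round(1),c["D"])
# ends of the tray along tool x: top row edge at a few columns
for col in (275,290,305):
    d=abs(np.diff(g[90:125,col]));r=90.5+d.argmax();print(col,r,(R.inv().apply(atz(c,(col,r),p[2]-.0192)-p)*1000).round(1))
# ledge pins view: bin side wall etc: pin-L view ledge outer/inner edges at z=.085
for r in (48,54,70,76):
    print(r,[ (atz(c,(edge(r,a,b),r),.085)*1000).round(1)[:2] for a,b in((312,330),(338,352))])
E
```

```text
flange edge tool y = 0.0093 x + -24.67 resid [-0.1 -0.1 -0.1 -0.  -0.   0.   0.   0.1  0.2  0.2  0.3  0.2  0.3  0.3
  0.3  0.3  0.3 -4.5  0.4  0.4  0.5  0.5  0.5]
cam z in tool [-2.832e-01 -5.000e-04  9.591e-01] cam x [1.e-04 1.e+00 5.e-04] cam pos [  72.2    1.5 -131.1] [-0.0500076  0.         0.         0.         0.       ]
275 105.5 [ 71.8 -19.7  19.2]
290 105.5 [ 71.7 -12.9  19.2]
305 105.5 [71.7 -6.2 19.2]
48 [array([460.7, 169.3]), array([482. , 169.8])]
54 [array([460.7, 163.9]), array([488.2, 164.5])]
70 [array([461. , 149.2]), array([488.8, 149.8])]
76 [array([461. , 143.6]), array([488.1, 144.2])]
```

Request:
step_arm --moves '[{"dx": 10, "dy": 4, "dz": 0, "rx": 0, "ry": 0, "rz": 0, "fingers": 0}, {"dx": 20, "dy": 8, "dz": 5, "rx": 0, "ry": 0, "rz": 0, "fingers": 0}, {"dx": 20, "dy": 9, "dz": 10, "rx": 0, "ry": 0, "rz": 0, "fingers": 0}, {"dx": 10, "dy": 4.4, "dz": 20, "rx": 0, "ry": 0, "rz": 0, "fingers": 0}, {"dx": 0, "dy": 0, "dz": 25, "rx": 0, "ry": 0, "rz": 0, "fingers": 0}, {"dx": 0, "dy": 0, "dz": 25, "rx": 0, "ry": 0, "rz": 0, "fingers": 0}, {"dx": 0, "dy": 0, "dz": 25, "rx": 0, "ry": 0, "rz": 0, "fingers": 0}, {"dx": 0, "dy": 0, "dz": 25, "rx": 0, "ry": 0, "rz": 0, "fingers": 0}, {"dx": 0, "dy": 0, "dz": 15, "rx": 0, "ry": 0, "rz": 0, "fingers": 0}, {"dx": 0, "dy": 0, "dz": 0, "rx": 0, "ry": 0, "rz": 0, "fingers": 0}, {"dx": 0, "dy": 0, "dz": 0, "rx": 0, "ry": 0, "rz": 0, "fingers": 0}]'

```text
clock: 24.05
tcp_pos: [0.4872, 0.1049, 0.1408]
tool_rot: [0.0, 0.7, 0.714, 0.0]
contact_force: [0.4, -0.8, -1.4]
finger_gap: 0.0025
grip_force: 58.8
```

```bash
python3 - <<'E'
from h import *
plan([.4869,.1043,.1085],.02,1)
np.set_printoptions(linewidth=250)
c=camera("wrist");g=cv2.cvtColor(c["image"],cv2.COLOR_RGB2GRAY)
s=env.get_state();print(s["contact_force"],s["tcp_pos"])
print("pin top expected",proj(c,[(.4735,.1552,.101),(.4735,.1552,.085)]).round(1)); print(g[136:168:2,276:312:2])
E
```

```text
clock 24.05 joints [-0.89  0.61  0.78  2.05 -0.64  0.74  0.32] total rot [0. 0. 0.] dist [-0.0003 -0.0006 -0.0323]
0 d [-0.6 -0.3 32.3] r [0. 0. 0.]
[ 0.3392877  -0.72876364 -1.63060393] [0.48724565 0.10506466 0.14099572]
pin top expected [[295.2 147. ]
 [297.4 143.4]]
[[126 122 124 122 121 122 122 123 118 119 116 118 120 120 120 121 121 125]
 [126 121 123 121 121 119 121 124 124 122 116 120 119 119 120 116 121 126]
 [123 120 126 121 123 123  83  68  66  63  63  97 122 122 122 118 123 122]
 [120 120 123 125 110  65 101 139  95 101 101  77  73 126 123 120 121 121]
 [122 125 124 109  54 221 126 124  94 225 250 100  95  85 121 118 122 125]
 [121 123 128  68 193 241 121 137  85 220 252 124  92  98 101 119 122 122]
 [119 120 110  58 230 239 126 135 119 107  98  91 118 139  70 119 118 119]
 [120 121 105  47 243 237 126 136 132 133 133 237 233 247 123 114 116 122]
 [118 123  93  50 227 239 127 132 130 130 129 234 227 241 117 106 119 120]
 [120 122 105  58 211 238 126 136 127 129 137 137 125 243  92 113 118 123]
 [121 118 121  68 100 245 127 130 134 136 134 137 132 207  80 119 121 122]
 [117 118 123 100  63  99 131 135 133 129 134 140 124  62 106 115 116 122]
 [120 120 119 121  88  71  51  96 134 133 137  82  71  92 117 116 119 120]
 [121 119 123 121 118  87  80  75  60  59  75  82  92 119 117 117 117 124]
 [120 123 123 122 114 114 115  91  87  82  97 114 118 117 116 122 118 121]
 [121 119 119 116 115 123 128 117 116 113 115 115 115 113 117 115 116 122]]
```

Request:
step_arm --moves '[{"dx": 0, "dy": -0.5, "dz": 8, "rx": 0, "ry": 0, "rz": 0, "fingers": 0}, {"dx": 0, "dy": 0, "dz": 8, "rx": 0, "ry": 0, "rz": 0, "fingers": 0}, {"dx": 0, "dy": 0, "dz": 4, "rx": 0, "ry": 0, "rz": 0, "fingers": 0}, {"dx": 0, "dy": 0, "dz": 0, "rx": 0, "ry": 0, "rz": 0, "fingers": 0}, {"dx": 0, "dy": 0, "dz": 0, "rx": 0, "ry": 0, "rz": 0, "fingers": 0}]'

```text
clock: 24.72
tcp_pos: [0.4865, 0.1049, 0.1205]
tool_rot: [0.0, 0.7, 0.714, -0.0]
contact_force: [0.4, 0.5, -2.1]
finger_gap: 0.0023
grip_force: 58.8
```

Request:
step_arm --moves '[{"dx": 0, "dy": 0, "dz": 4, "rx": 0, "ry": 0, "rz": 0, "fingers": 0}, {"dx": 0, "dy": 0, "dz": 4, "rx": 0, "ry": 0, "rz": 0, "fingers": 0}, {"dx": 0, "dy": 0, "dz": 3, "rx": 0, "ry": 0, "rz": 0, "fingers": 0}, {"dx": 0, "dy": 0, "dz": 1.5, "rx": 0, "ry": 0, "rz": 0, "fingers": 0}, {"dx": 0, "dy": 0, "dz": 0, "rx": 0, "ry": 0, "rz": 0, "fingers": 0}]'

```text
clock: 25.35
tcp_pos: [0.4864, 0.1049, 0.1082]
tool_rot: [-0.0, 0.7, 0.714, 0.0]
contact_force: [-2.9, -0.5, 8.5]
finger_gap: 0.0022
grip_force: 60.2
```

Request:
step_arm --moves '[{"dx": 0, "dy": 0, "dz": 0, "rx": 0, "ry": 0, "rz": 0, "fingers": 40}, {"dx": 0, "dy": 0, "dz": 0, "rx": 0, "ry": 0, "rz": 0, "fingers": 40}, {"dx": 0, "dy": 0, "dz": 0, "rx": 0, "ry": 0, "rz": 0, "fingers": 40}, {"dx": 0, "dy": 0, "dz": -10, "rx": 0, "ry": 0, "rz": 0, "fingers": 40}, {"dx": 0, "dy": 0, "dz": -30, "rx": 0, "ry": 0, "rz": 0, "fingers": 40}, {"dx": 0, "dy": 0, "dz": -40, "rx": 0, "ry": 0, "rz": 0, "fingers": 40}, {"dx": 0, "dy": 0, "dz": -30, "rx": 0, "ry": 0, "rz": 0, "fingers": 40}, {"dx": 0, "dy": 0, "dz": 0, "rx": 0, "ry": 0, "rz": 0, "fingers": 40}]'

```text
clock: 26.35
tcp_pos: [0.4872, 0.1053, 0.22]
tool_rot: [0.001, 0.7, 0.714, 0.001]
contact_force: [-0.1, -0.1, -0.3]
finger_gap: 0.0338
grip_force: 0.0
```

```bash
python3 - <<'E'
from h import *
c=camera("wrist");T=camera("top");S=camera("scene")
s=env.get_state();print(s["contact_force"],s["tcp_pos"],s["clock"])
print("expected tab,hl,hr,tray, scoop",proj(c,[(.4865,.105,.111),(.4735,.1552,.089),(.4748,.0552,.089),(.5185,.1055,.045)]).round(1))
for k,z in(("tray_tab",.111),("hole_l",.089),("pin_l",.085),("scoop",.05),("scoop_tray",.045)):
  print(k,[(np.round(q['uv'],1).tolist(),round(q['conf'],2),(atz(c,q['uv'],z)*1000).round(1)) for q in pinpoint("wrist",k)[:2]])
for n in("scene","top"):
  for k in("stay_foot","notch","lid_pull","scoop"):print(n,k,[(np.round(q['uv'],1).tolist(),round(q['conf'],2)) for q in pinpoint(n,k)[:2]])
b=np.array([.5378,.106,0]);q=1.47
P=b+np.array([.078-.1875*np.cos(q)-.0015*np.sin(q),0,.1215+.1875*np.sin(q)-.0015*np.cos(q)])
print("pull expected",proj(S,P).round(1),proj(T,P).round(1))
E
```

```text
[ 0.58051119 -0.17680041 -0.5487968 ] [0.48606605 0.10510614 0.21762045] 26.5
expected tab,hl,hr,tray, scoop [[318.9 201.5]
 [304.  133. ]
 [304.9 247.9]
 [352.3 182. ]]
tray_tab [([326.3, 200.2], 0.79, array([492.2, 106.1, 111. ]))]
hole_l [([308.0, 129.5], 0.56, array([476.7, 158. ,  89. ])), ([306.9, 246.2], 0.55, array([476.6,  56.9,  89. ]))]
pin_l [([305.3, 243.4], 0.84, array([475. ,  57.7,  85. ])), ([302.4, 130.8], 0.78, array([472. , 156.6,  85. ]))]
scoop [([350.1, 178.4], 0.62, array([515.7, 110.2,  50. ]))]
scoop_tray [([350.3, 177.4], 0.73, array([516.4, 110.1,  45. ])), ([329.1, 200.1], 0.73, array([496.4,  86.7,  45. ]))]
scene stay_foot [([258.0, 109.3], 0.48)]
scene notch [([258.1, 111.1], 0.68)]
scene lid_pull [([273.4, 58.9], 0.89)]
scene scoop [([258.0, 154.1], 0.72), ([252.9, 145.6], 0.37)]
top stay_foot [([246.6, 198.2], 0.52), ([227.6, 211.2], 0.3)]
top notch []
top lid_pull [([227.0, 143.9], 0.68)]
top scoop [([244.5, 201.1], 0.45)]
pull expected [[276.4  59.2]] [[227.8 144.2]]
```

```bash
python3 -c "
from plant import env
print(env.sign_off())"
```

```text
the job is handed in; nothing more can be done
None
```

The job is handed in at about 26.5 s. The lid stands open on its stay, and the tray hangs on both pins with the scoop in it, by the last camera check. The sign-off returned no verdict, so I can't confirm it passed.

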